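Set out heating blocks with a spacer gap

TASK

Set the loose eight-well aluminium block out to cool in line with the eight-well block on the cork mat, with an even gap set by the thick orange spacer. First stand the spacer on the mat flat against the end of the first block that faces the empty part of the mat, then lay the second block on the mat end-on up against the spacer, with its sides in line with the first. Leave the spacer in the gap, and do not shift the first block or the block with two large wells.

Things in the scene. Friction and masses are not known exactly. Their poses are not given: they have to be found in the camera images.
- first_block_mid (a point): Centre (half-way up) of the aluminium heating block that already stands on the cork mat: 80 mm long (its y), 48 mm wide (its x), 45 mm high (z), eight small round wells in its top. It stands free, near one end of a fixed cork mat (120 x 250 x 5 mm, long along the same y, give or take 6 degrees); the empty part of the mat, where the row goes on, lies on the block's -y side.
- spacer_mid (a point): Centre (half-way up) of the thick orange plastic spacer bar: 64 mm long (its x), 24 mm thick (its y), 45 mm high (z), about 0.1 kg. Stands upright on the bench. Held by its two ends (64 mm apart, along its x) the fingers stay clear of the block beside it. A thinner blue spacer (12 mm) on the bench is not the one.
- spare_block_mid (a point): Centre (half-way up) of the loose eight-well aluminium heating block on the bench, the twin of the one on the mat: 80 mm long (its y), 48 mm wide (its x), 45 mm high (z), 0.3 to 0.6 kg. Held across its 48 mm width the ends stay free.
- two_well_block_mid (a point): Centre (half-way up) of another loose aluminium heating block on the bench, of the same size but with two large wells (30 mm) in its top: not wanted, leave it where it is.
There are look-alikes about, which are no part of the job. There is more than one size of the part that bears spacer_mid; the job needs the middle-sized.

How it is judged:
On the way:
1. the orange spacer stands across the end of the block on the mat, before the second block is laid there (y of spacer_mid in the frame of first_block_mid between -0.066 and -0.048 m and x of spacer_mid in the frame of first_block_mid between -0.015 and 0.015 m and z of spacer_mid in the frame of first_block_mid between -0.003 and 0.006 m and angle between the x axis of spacer_mid and the x axis of first_block_mid, either way round below 0.18 rad and angle between spacer_mid's own z axis and vertical below 0.1 rad and horizontal distance between spare_block_mid and spacer_mid above 0.08 m), for 0.2 s.
At the end, for the whole second after the job is handed in: Spacer upright on the mat within about 14 mm of touching the first block; second block flat beyond it, gap at most 20 mm wider than the spacer; both within 15 mm and 10 degrees of the first block's line; first block moved under 20 mm, two-well block under 30 mm; all at rest (y of spacer_mid in the frame of first_block_mid between -0.066 and -0.048 m and x of spacer_mid in the frame of first_block_mid between -0.015 and 0.015 m and z of spacer_mid in the frame of first_block_mid between -0.003 and 0.006 m and angle between the x axis of spacer_mid and the x axis of first_block_mid, either way round below 0.18 rad and angle between each of spacer_mid, spare_block_mid's own z axis and vertical below 0.1 rad and y of spare_block_mid in the frame of first_block_mid between -0.124 and -0.1 m and x of spare_block_mid in the frame of first_block_mid between -0.015 and 0.015 m and z of spare_block_mid in the frame of first_block_mid between -0.003 and 0.006 m and angle between the y axis of spare_block_mid and the y axis of first_block_mid, either way round below 0.18 rad and distance of first_block_mid from where it was at the start of the episode below 0.02 m and distance of two_well_block_mid from where it was at the start of the episode below 0.03 m and linear speed of each of spare_block, spacer below 0.01 m/s).
It also fails if it takes over 51 s, if anything falls off the work surface, if the arm or the gripper's body presses on something with over 40 N, if the wrist force passes 120 N, or if a joint passes its speed limit or range.

ROBOT

A 6-joint arm with a two-finger parallel gripper is mounted at the origin on a cart in front of the work surface, level with it; the furniture and walls round the work are solid. World frame = base frame: x ahead of the robot, y to its left, z up, the work surface at z = 0. Lengths are in m, angles in rad, forces in N, time in s.
With the tool pointing down it reaches from about 0.325 to 0.875 m from the base axis. Payload 4.4 kg.
Tool frame: the origin (TCP) lies between the finger pads; the fingertips stand 11 mm ahead of it and the grasp point (between the pads) lies 8 mm behind it (bot.tip_extent is the distance from the TCP to the fingertips, in m); z points along the fingers, y is the line along which they close (so a half turn about z gives the same grasp; the last joint's range is limited). The gripper opens to 85 mm and grips with 20 to 120 N. Pads are 22 mm wide; open, the fingers measure 114 mm over their backs; the gripper's body (76 mm by 85 mm) begins 54 mm behind the grasp point. The pads swing forward as they close: fully open they stand 13 mm farther back than shut.
Start: joints at [1.135, 0.207, 1.542, -0, 1.393, -0.15], TCP at [0.162, 0.552, 0.242] pointing down, gripper open.
Joint ranges: [-2.73, 2.73], [-0.86, 2.22], [0.23, 2.46], [-1.11, 4.25], [0.08, 2.63], [-2.82, 2.82]. Speed limits (rad/s): [2.79, 2.79, 3.14, 3.14, 3.14, 3.14].

INTERFACE

Orientations are given as [roll, pitch, yaw] about the fixed x, y, z axes, in that order (R = Rz(yaw) Ry(pitch) Rx(roll)).
In Python, from station import bot gives the robot as it stands.
- The arm moves only by the tool step_arm, never from a script. Its arguments are lists of equal length, an entry for each row: "delta_pos": the shift along the tool's x, y, z in units of 40 mm (1.0 is 40 mm), a list of three; "twist": the turn, a rotation vector about the tool's x, y, z in units of 8 degrees (1.0 is 8 degrees), a list of three. In form: {"delta_pos": [[x, y, z], ...], "twist": [[wx, wy, wz], ...]}. A call has 1 to 12 rows; each row is the pose to reach, as a shift and turn from the pose commanded when the call began, along the tool's axes at that moment; what a row does not reach only later rows make up. A row lasts 1/8 s, in which the tool goes at most 62.5 mm and 10.7 degrees, less where a joint would pass 70% of its speed; a pose out of reach is approached as far as the arm can. A call with a gripper value outside its range is refused whole. "grip" is the closure, from 0 (fully open) to 1 (shut), set as the call begins (left out, the last holds). The fingers move at their own pace and stop on an object; "force" is the grip in N (left out, the last holds). Time passes only in rows, so rows that repeat a pose let the fingers close. It gives the time, the measured TCP pose, the force, the opening and the grip force at its end, in the units of the state.
- bot.state(): the state, without advancing time (a new reading comes with each control period).
- bot.get_image(name): name is "side" or "top"; returns a dict with "pixels" (400x640x3 uint8, red, green, blue), "mtx" (3x3 intrinsics, pixels), "rvec" (rotation vector, rad) and "tvec" (3), from world to camera coordinates, as OpenCV has them. Camera axes: x right, y down, z forward; pixel columns grow to the right and rows downward; lengths in m; the calibration is good to about 2 mm. A picture is of the moment at which its call begins. There is no depth.
- bot.hand_in(): hands the job in; it is judged then, once.
The state is a dict: "t": time; "joint_positions": joint angles; "joint_velocities": joint speeds; "joint_efforts": joint torques, N m; "tcp_pos": TCP position; "ee_rot": TCP orientation; "ft_force": force on the tool from outside, world axes, zero at the start; "ft_torque": the same for the moment, N m; "finger_gap": finger opening in m; "finger_force": force on a finger pad.
Only numpy, scipy, OpenCV 4.12 (cv2) and the standard library are available. Lean on these libraries where they do the work, as an engineer would, in place of code of your own. Each camera call takes 0.05 s, during which the arm holds its last target. There are 200 camera calls.

## Working session

There is one attempt and no reset: what is moved stays moved. The work goes in short steps, Python scripts to look and compute and a tool call to move; the robot and the scene stay as the last step left them, time stands still between calls to the robot, and variables do not carry over. Pictures are saved under pics/ and viewed, at most 10 in all, crops included, and the job is handed in when it is done.

Besides the shell and the picture viewer there is one more tool, called after "Emit:" as a command line: name --argument value ..., lists and objects as JSON in quotes. step_arm: Moves the arm, as the interface text tells. Its arguments: {"type":"object","properties":{"delta_pos":{"type":"array","items":{"type":"array","items":{"type":"number"}}},"twist":{"type":"array","items":{"type":"array","items":{"type":"number"}}},"grip":{"type":"number"},"force":{"type":"number"}},"required":["delta_pos","twist"]}

```bash
mkdir -p pics
cat > h.py <<'E'
import numpy as np, cv2
from station import bot
def grab(n):
    d=bot.get_image(n); d={k:np.array(v) for k,v in d.items()}; return d
def save(d,f,crop=None,s=1):
    p=d['pixels'][:,:,::-1]
    if crop: x0,y0,x1,y1=crop; p=p[y0:y1,x0:x1]
    cv2.imwrite('pics/'+f,cv2.resize(p,None,fx=s,fy=s,interpolation=cv2.INTER_CUBIC))
def plane(d,uv,z):
    R=cv2.Rodrigues(d['rvec'].astype(float))[0]; t=d['tvec'].reshape(3)
    c=-R.T@t; uv=np.atleast_2d(np.array(uv,float))
    r=np.c_[uv,np.ones(len(uv))]@np.linalg.inv(d['mtx']).T@R
    return c+r*((z-c[2])/r[:,2])[:,None]
def proj(d,P): return cv2.projectPoints(np.array(P,float).reshape(-1,1,3),d['rvec'].astype(float),d['tvec'].astype(float),d['mtx'],None)[0].reshape(-1,2)
E
python3 - <<'E'
from h import *
for n in('top','side'):
    d=grab(n); save(d,n+'0.png',s=1.25); np.savez(n+'0.npz',**d)
    R=cv2.Rodrigues(d['rvec'])[0]; print(n,-R.T@d['tvec'].reshape(3),R[2])
print(bot.state())
E
```

```text
top [ 0.37991075 -0.05452007  1.4039893 ] [ 0.07856457  0.00818772 -0.9968754 ]
side [ 0.02609343 -0.87693322  0.68221813] [ 0.41558228  0.71838809 -0.55786192]
{'t': 0.1, 'joint_positions': array([ 1.13448262e+00,  2.07366413e-01,  1.54284547e+00,  1.72088042e-05,
        1.39349510e+00, -1.50499930e-01]), 'joint_velocities': array([ 0.00121619, -0.00127022, -0.0057828 ,  0.0005322 , -0.00202518,
       -0.00026129]), 'joint_efforts': array([-3.72185900e-05, -3.84091187e+01, -2.92547929e+01, -2.18806649e-04,
        4.80867384e-03, -3.96642531e-05]), 'tcp_pos': array([0.16183245, 0.5510546 , 0.24120759]), 'ee_rot': array([-3.13950476e+00, -3.33748087e-04,  2.85577547e+00]), 'ft_force': array([-0.09664509, -0.96969669, -0.10877421]), 'ft_torque': array([ 0.00065554, -0.00451797, -0.01159579]), 'finger_force': 0.0, 'finger_gap': 0.08563876324124697}
```

View pics/top0.png

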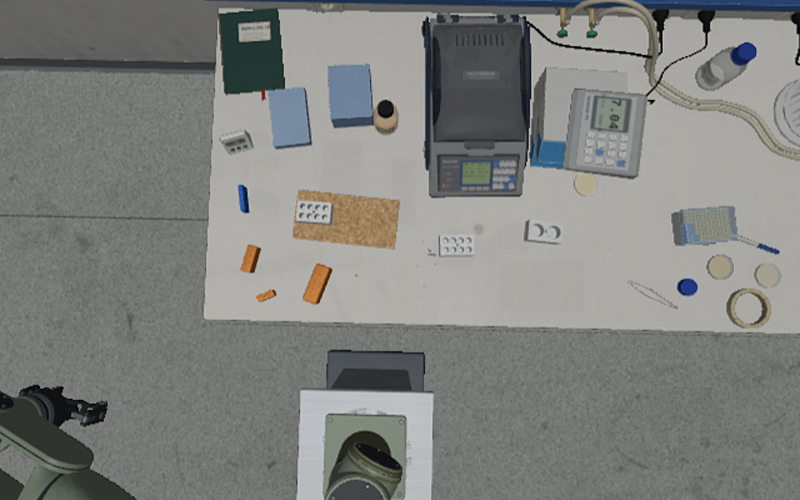

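View pics/side0.png

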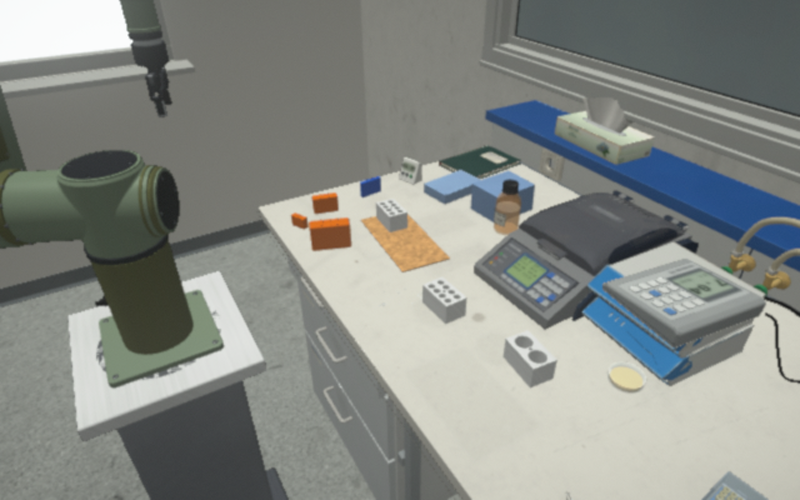

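The top view (display px, 1.25x) shows the cork mat at (347,219) with the eight-well block at its left end (314,211). On the bench are:
- **Eight-well block:** (457,245), the spare.
- **Two-well block:** (544,232), not wanted.
- **Orange bars:** large (317,284), middle (250,259), small (265,295). The middle one is the spacer.
- **Blue bar:** (243,198), the thin spacer, not wanted.

I'll check this choice in one close crop and measure the parts.

```bash
cat > m.py <<'E'
from h import *
def cnts(mask,amin):
    c,_=cv2.findContours(mask.astype(np.uint8),cv2.RETR_EXTERNAL,cv2.CHAIN_APPROX_NONE)
    return [k for k in c if cv2.contourArea(k)>amin]
def rectw(d,c,z):
    w=plane(d,c.reshape(-1,2),z)[:,:2]
    (cx,cy),(a,b),th=cv2.minAreaRect((w*1000).astype(np.float32))
    return np.round([cx,cy,a,b,th],1)
E
python3 - <<'E'
from m import *
d=dict(np.load('top0.npz')); p=d['pixels']; save(d,'crop.png',(165,140,465,255),2.6)
hsv=cv2.cvtColor(p,cv2.COLOR_RGB2HSV)
o=cv2.inRange(hsv,(3,170,60),(18,255,255))
for c in cnts(o,15):
    m=np.zeros(o.shape,np.uint8); cv2.drawContours(m,[c],-1,255,-1)
    v=hsv[:,:,2][m>0]; print('or',c.reshape(-1,2).mean(0).round(),cv2.contourArea(c),'V',np.percentile(v,[5,25,50,75,95]),rectw(d,c,.045))
for n,x,y in(('first',251,169),('spare',366,196),('two',435,185)):
    print(n,p[y-12:y+14:2,x].tolist()[:13]) if 0 else print(n,hsv[y-12:y+13,x,2],hsv[y,x-20:x+21,2])
s=dict(np.load('side0.npz')); print(plane(s,[[325/1.25,204/1.25]],.045))
E
```

```text
or [213. 236.] 32.5 V [ 91.7 175.  181.  187.  191.1] [372.6 240.   13.1  40.9  24.6]
or [253. 229.] 235.5 V [ 73.8 150.5 180.  186.  190. ] [402.2 120.6  37.6  88.9  70.6]
or [200. 207.] 173.0 V [ 75.  92. 177. 184. 190.] [457.7 279.6  29.6  59.6  76.3]
first [160 151 145 149 172 192 191 190 179 179 188 151 108 163 180 140 119 145
 179 192 170 100 136 162 160] [174 175 175 175 177 141 166 186 188 180 176 181 190 191 191 190 188 191
 185 105 108 185 194 193 192 191 192 189 185 184 190 191 194 153  90 132
 149 152 160 160 155]
spare [171 170 170 175 185 188 183 170 178 188 172 142 138 178 175 177 183 176
 189 176 141 151 172 170 170] [175 174 172 172 175 102 165 190 191 191 187 189 190 189 190 191 187 190
 187 132 138 189 183 189 191 190 189 190 182 182 188 189 189 180 171 172
 172 172 171 171 171]
two [174 175 175 176 179 180 181 180 179 176 166 157 166 175 182 182 180 181
 183 169 111 127 167 174 173] [171 171 171 174 142  97  89 114 182 177 181 181 181 182 182 183 188 132
  93  95 166 117 150 179 180 180 179 179 181 165 106  94  90 143 177 174
 172 171 173 173 173]
[[0.43905869 0.23669179 0.045     ]]
```

View pics/crop.png

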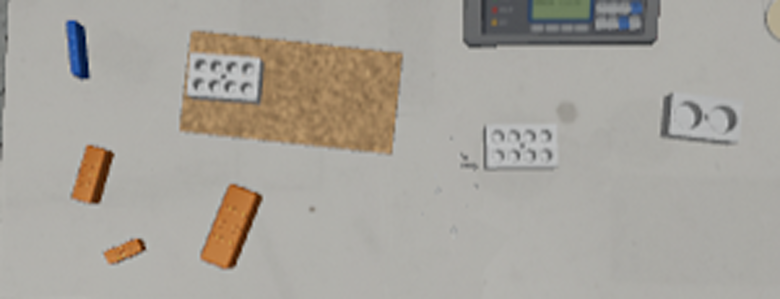

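The crop (2.6x from top px (165,140)) confirms the choice. The middle orange bar is at crop (92,174), roughly 60x27 mm. The large one is at (232,226) and the small one at (125,250). The eight-well spare is at (521,146) and the two-well block at (701,117). Next I'll measure their top faces.

```bash
cat >> m.py <<'E'
S=6
def face(d,box,z,lo,hi,inv=False):
    x0,y0,x1,y1=box
    p=cv2.resize(d['pixels'][y0:y1,x0:x1],None,fx=S,fy=S,interpolation=cv2.INTER_CUBIC)
    h=cv2.cvtColor(p,cv2.COLOR_RGB2HSV); m=cv2.inRange(h,lo,hi)
    m=cv2.morphologyEx(m,cv2.MORPH_OPEN,np.ones((7,7)))
    c=max(cnts(m,50),key=cv2.contourArea); c=cv2.convexHull(c)
    uv=(c.reshape(-1,2)+.5)/S-.5+[x0,y0]
    return rectw(d,uv,z)
def wells(d,box,z):
    x0,y0,x1,y1=box
    g=cv2.cvtColor(cv2.resize(d['pixels'][y0:y1,x0:x1],None,fx=S,fy=S,interpolation=cv2.INTER_CUBIC),cv2.COLOR_RGB2GRAY)
    c=[k for k in cnts(g<155,60) if cv2.contourArea(k)<1500]
    return [(np.round(plane(d,(np.array(cv2.minEnclosingCircle(k)[0])+.5)/S-.5+[x0,y0],z)[0,:2]*1000,1).tolist(),cv2.contourArea(k)) for k in c]
E
python3 - <<'E'
from m import *
d=dict(np.load('top0.npz'))
print('spacer',face(d,(188,190,215,222),.045,(3,150,140),(20,255,255)))
print('first',face(d,(232,155,272,185),.05,(0,0,150),(180,40,255)))
for v in(178,181):print('spare',face(d,(346,184,386,210),.045,(0,0,v),(180,60,255)))
print('two',face(d,(416,172,455,198),.045,(0,0,176),(180,60,255)))
print(wells(d,(235,158,268,182),.05));print(wells(d,(350,186,382,206),.045))
h=cv2.cvtColor(d['pixels'],cv2.COLOR_RGB2HSV)
for c in cnts(cv2.inRange(h,(8,60,100),(25,160,255)),1000): print('mat',rectw(d,c,.005))
E
```

```text
spacer [458.4 284.6  21.4  61.2  76.1]
first [570.6 142.7  88.6  97.3   2.1]
spare [ 502.6 -204.2   47.2   79.7    2.2]
spare [ 502.4 -204.    45.8   78.5    2.2]
two [ 540.1 -412.3   79.6   48.6   84.9]
[([560.0, 109.9], 353.0), ([560.5, 128.1], 384.0), ([561.3, 145.5], 379.0), ([562.7, 164.0], 424.5), ([571.5, 135.6], 120.5), ([581.6, 108.8], 395.5), ([583.4, 176.6], 85.5), ([582.8, 126.9], 378.0), ([583.3, 144.7], 409.0), ([584.6, 162.7], 433.0)]
[([490.7, -197.0], 241.5), ([490.5, -179.4], 233.5), ([492.1, -232.7], 294.0), ([491.8, -215.1], 269.0), ([501.3, -203.5], 108.5), ([512.9, -212.8], 296.5), ([512.7, -195.4], 288.0), ([512.3, -177.6], 302.0), ([513.3, -230.4], 326.0)]
mat [561.5  62.5 249.  118.2  85.1]
```

```bash
cat >> m.py <<'E'
from scipy.spatial.transform import Rotation as Ro
def go(xyz_mm,yaw,cur=None):
    s=bot.state(); p=s['tcp_pos'];r=Ro.from_euler('xyz',s['ee_rot'])
    T=Ro.from_euler('xyz',[np.pi,0,yaw])
    print('t',s['t'],'tcp',p.round(4),'delta',(r.inv().apply(np.array(xyz_mm)/1000-p)/.04).round(3),'twist',((r.inv()*T).as_rotvec(True)/8).round(3))
E
python3 - <<'E'
from m import *
d=dict(np.load('top0.npz')); s=dict(np.load('side0.npz'))
print('first top',face(d,(232,155,272,185),.05,(0,0,165),(180,22,255)))
print('first side',face(s,(295,155,332,190),.05,(0,0,172),(180,30,255)))
h=cv2.cvtColor(s['pixels'],cv2.COLOR_RGB2HSV)
print('spare side w',face(s,(335,220,375,250),.045,(0,0,190),(180,60,255)))
for v in(150,170,190):print('spacer side',face(s,(245,150,275,175),.045,(3,150,v),(20,255,255)),face(d,(188,190,215,222),.045,(3,150,v-30),(20,255,255)))
def box(c,a,l,w,z):
    R=np.array([[np.cos(a),-np.sin(a)],[np.sin(a),np.cos(a)]])
    return [[*(np.array(c)+R@np.array([i*l/2,j*w/2])),z] for i,j in((1,1),(1,-1),(-1,-1),(-1,1))]
im=[]
for q,(x0,y0,x1,y1) in((d,(185,150,285,230)),(s,(240,145,340,225)),(d,(340,175,400,223)),(s,(325,215,385,263))):
    k=400/(x1-x0);p=cv2.resize(q['pixels'][y0:y1,x0:x1,::-1],(400,320),interpolation=cv2.INTER_CUBIC)
    for b in(box((.4584,.2846),-.243,.064,.024,.045),box((.5718,.136),-.053,.048,.08,.05),box((.5022,-.2042),.033,.048,.08,.045)):
        u=((proj(q,b)+.5-[x0,y0])*k).astype(np.int32); cv2.polylines(p,[u],True,(255,0,255),1)
    im.append(p[:300])
cv2.imwrite('pics/chk.png',np.vstack([np.hstack(im[:2]),np.hstack(im[2:])]))
go((458.4,284.6,140),1.328)
E
```

```text
first top [571.7 135.9  79.5  48.   86.8]
first side [571.5 138.3 129.1 117.1  58.9]
spare side w [ 496.7 -211.7  117.5  100.8   58.6]
spacer side [453.3 276.2  24.4  60.4  75.2] [458.3 284.2  22.3  61.2  76. ]
spacer side [453.7 277.8  21.3  60.4  75.6] [458.4 284.6  21.4  61.2  76.1]
spacer side [453.9 278.8  19.   60.2  75.2] [458.2 285.1  20.7  60.5  76. ]
t 0.1 tcp [0.1618 0.5511 0.2412] delta [-8.992 -4.295  2.536] twist [-1.4000e-02  1.0000e-02  1.0942e+01]
```

View pics/chk.png

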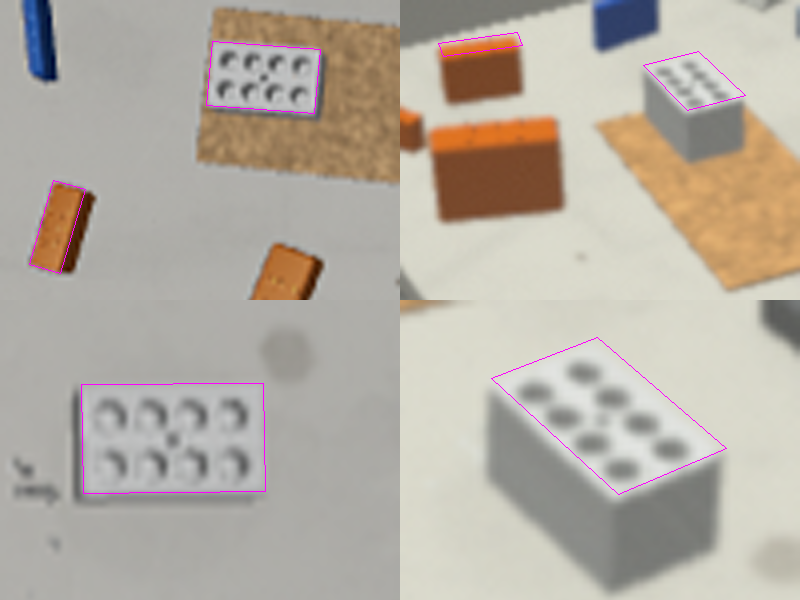

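The blocks fit in both views. The middle bar's outline sits about 1.5 px high in the side view, so I'll triangulate all three bars before reaching.

Run:
```python
from m import *
d=dict(np.load('top0.npz')); s=dict(np.load('side0.npz'))
def cen(q,box,v):
    x0,y0,x1,y1=box
    p=cv2.resize(q['pixels'][y0:y1,x0:x1],None,fx=S,fy=S,interpolation=cv2.INTER_CUBIC)
    h=cv2.cvtColor(p,cv2.COLOR_RGB2HSV); m=cv2.inRange(h,(3,150,v),(20,255,255));m=cv2.morphologyEx(m,cv2.MORPH_OPEN,np.ones((7,7)))
    c=max(cnts(m,30),key=cv2.contourArea); M=cv2.moments(c)
    return (np.array([M['m10'],M['m01']])/M['m00']+.5)/S-.5+[x0,y0]
def P(q): return q['mtx']@np.c_[cv2.Rodrigues(q['rvec'])[0],q['tvec'].reshape(3,1)]
for n,bt,bs in(('mid',(188,190,215,222),(245,150,275,175)),('large',(236,205,270,250),(243,170,285,202)),('small',(202,228,225,245),(230,168,250,185))):
    a=cen(d,bt,140);b=cen(s,bs,165)
    X=cv2.triangulatePoints(P(d),P(s),a,b);X=(X[:3]/X[3]).ravel()
    print(n,a.round(1),b.round(1),X.round(4),'err',(proj(d,X)-a).round(1),(proj(s,X)-b).round(1),face(d,bt,X[2],(3,150,140),(20,255,255)))
# low front edge of the middle bar in the side view
m=cv2.inRange(cv2.cvtColor(s['pixels'],cv2.COLOR_RGB2HSV),(3,150,60),(20,255,255))
c=[k for k in cnts(m,30)]
for k in c: print(cv2.boundingRect(k),cv2.approxPolyDP(k,1.5,True).reshape(-1,2).tolist(), plane(s,cv2.approxPolyDP(k,1.5,True).reshape(-1,2),0)[:,:2].round(3).tolist())
```

```text
mid [198.8 206.3] [259.1 156.9] [0.4577 0.2862 0.0398] err [[-0.1  0.3]] [[ 0.3 -0. ]] [458.7 285.9  21.5  61.4  76.1]
large [252.5 226.5] [262.8 178.4] [0.4018 0.1231 0.0591] err [[-0.1  0.3]] [[ 0.3 -0. ]] [402.8 122.8  31.9  89.5  70. ]
small [212.1 236.2] [238.6 173. ] [0.3709 0.2467 0.0249] err [[-0.1  0.2]] [[ 0.3 -0. ]] [371.4 246.7  14.9  40.1  23.9]
(248, 175, 32, 24) [[278, 176], [269, 175], [248, 178], [251, 198], [279, 195]] [[0.484, 0.208], [0.462, 0.228], [0.397, 0.245], [0.362, 0.132], [0.439, 0.105]]
(234, 171, 11, 11) [[235, 171], [235, 178], [243, 181], [244, 174]] [[0.378, 0.308], [0.362, 0.266], [0.377, 0.236], [0.396, 0.275]]
(250, 155, 19, 15) [[268, 155], [250, 157], [252, 168], [268, 167]] [[0.515, 0.356], [0.456, 0.374], [0.433, 0.299], [0.481, 0.278]]
```

Three distinct sizes: about 90x32, 61x22 and 40x15 mm. The middle one is right, at (458.5, 285.8) mm with yaw -13.9°. I'm moving above it now.

Emit:
step_arm --delta_pos '[[-8.98,-4.27,2.54],[-8.98,-4.27,2.54],[-8.98,-4.27,2.54],[-8.98,-4.27,2.54],[-8.98,-4.27,2.54],[-8.98,-4.27,2.54],[-8.98,-4.27,2.54],[-8.98,-4.27,2.54],[-8.98,-4.27,2.54],[-8.98,-4.27,2.54],[-8.98,-4.27,2.54],[-8.98,-4.27,2.54]]' --twist '[[0,0,10.94],[0,0,10.94],[0,0,10.94],[0,0,10.94],[0,0,10.94],[0,0,10.94],[0,0,10.94],[0,0,10.94],[0,0,10.94],[0,0,10.94],[0,0,10.94],[0,0,10.94]]' --grip 0 --force 40

```text
t: 1.6
tcp_pos: [0.4584, 0.287, 0.1408]
ee_rot: [3.141, -0.0, 1.33]
ft_force: [0.1, 0.3, 0.7]
finger_gap: 0.0855
finger_force: 0.0
```

```bash
python3 -c "
from m import *
print(bot.state()['ee_rot'],bot.tip_extent);go((458.5,285.8,22),1.328)"
```

```text
[ 3.14131065e+00 -1.89773494e-04  1.32994185e+00] 0.011
t 1.6 tcp [0.4584 0.287  0.1408] delta [-0.028  0.01   2.971] twist [ 0.002 -0.001  0.014]
```

Emit:
step_arm --delta_pos '[[-0.02,0,1.2],[-0.02,0,2.2],[-0.02,0,2.97],[-0.02,0,2.97],[-0.02,0,2.97]]' --twist '[[0,0,0],[0,0,0],[0,0,0],[0,0,0],[0,0,0]]'

```text
t: 2.22
tcp_pos: [0.4593, 0.2863, 0.0231]
ee_rot: [3.14, -0.001, 1.329]
ft_force: [0.1, 0.2, 0.1]
finger_gap: 0.0853
finger_force: 0.0
```

Emit:
step_arm --delta_pos '[[0,0,0],[0,0,0],[0,0,0],[0,0,0],[0,0,0],[0,0,0]]' --twist '[[0,0,0],[0,0,0],[0,0,0],[0,0,0],[0,0,0],[0,0,0]]' --grip 1

```text
t: 2.98
tcp_pos: [0.4601, 0.2866, 0.024]
ee_rot: [3.139, -0.003, 1.328]
ft_force: [-0.4, 0.3, 7.5]
finger_gap: 0.0633
finger_force: 45.4
```

```bash
python3 -c "
from m import *
s=bot.state();print(s['finger_gap'],s['finger_force'],s['ft_force'],s['ee_rot']);go((458.5,285.8,100),1.328)
y=np.array([.053,.9986]);f=np.array([571.7,136])
for k in(54,109):print(f-k*y)
d=grab('top');print(face(d,(180,185,225,225),.04,(3,150,140),(20,255,255)))
"
```

```text
0.0632720576407831 45.429609417915344 [-0.39411098  0.32648255  7.49961584] [ 3.13850590e+00 -2.53162784e-03  1.32831629e+00]
t 2.975 tcp [0.4601 0.2866 0.024 ] delta [-0.023 -0.029 -1.901] twist [ 0.022 -0.018  0.002]
[568.838   82.0756]
[565.923   27.1526]
[479.7 272.9   6.3  17.9  79.8]
```

Emit:
step_arm --delta_pos '[[0,0,-1.0],[0,0,-2.2],[0,0,-2.2]]' --twist '[[0,0,0],[0,0,0],[0,0,0]]'

```text
t: 3.4
tcp_pos: [0.4621, 0.2873, 0.1149]
ee_rot: [3.133, -0.006, 1.328]
ft_force: [1.1, 0.1, -1.6]
finger_gap: 0.0632
finger_force: 44.8
```

```bash
python3 -c "
from m import *
s=bot.state();print(s['finger_gap'],s['finger_force'],s['ft_force'],s['ee_rot']);go((568.8,82,110),1.518)"
```

```text
0.06317566405965742 44.797375202178955 [ 1.11198665  0.05718953 -1.62199286] [ 3.13291234 -0.00637731  1.32845968]
t 3.4 tcp [0.4621 0.2873 0.1149] delta [-4.343  3.821  0.127] twist [ 0.066 -0.04  -1.358]
```

Emit:
step_arm --delta_pos '[[-1.2,1.05,0.1],[-2.5,2.2,0.1],[-3.7,3.3,0.1],[-4.34,3.82,0.1],[-4.34,3.82,0.1],[-4.34,3.82,0.1],[-4.34,3.82,0.1]]' --twist '[[0,0,-0.4],[0,0,-0.8],[0,0,-1.2],[0,0,-1.36],[0,0,-1.36],[0,0,-1.36],[0,0,-1.36]]'

```text
t: 4.28
tcp_pos: [0.5639, 0.0818, 0.1052]
ee_rot: [-3.14, -0.0, 1.52]
ft_force: [0.1, 0.3, -1.0]
finger_gap: 0.063
finger_force: 44.7
```

Run:
```python
from m import *
go((568.8,82,40),1.518); d=grab('top');s=grab('side'); st=bot.state(); print(st['ee_rot'],st['ft_force'])
a=d['pixels'][140:210,215:315,::-1];b=s['pixels'][130:200,290:390,::-1]
cv2.imwrite('pics/a.png',np.hstack([cv2.resize(k,None,fx=4,fy=4,interpolation=cv2.INTER_CUBIC) for k in(a,b)]))
```

```text
t 4.275 tcp [0.5639 0.0818 0.1052] delta [0.011 0.126 1.63 ] twist [-0.012 -0.001  0.013]
[-3.14078411e+00 -6.80278098e-05  1.52009906e+00] [ 0.17697751 -0.0269099  -0.96106847]
```

View pics/a.png

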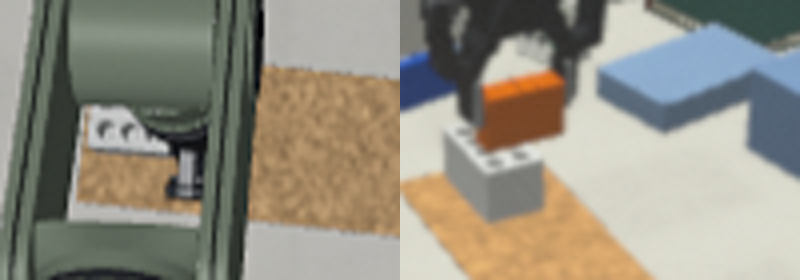

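The side view shows the spacer upright in the fingers, with nothing else touched. I'll lower it with a little clearance.

Emit:
step_arm --delta_pos '[[-0.03,0.12,0.6],[-0.03,0.12,1.2],[-0.03,0.12,1.65],[-0.03,0.12,1.8],[-0.03,0.12,1.8]]' --twist '[[0,0,0],[0,0,0],[0,0,0],[0,0,0],[0,0,0]]'

```text
t: 5.0
tcp_pos: [0.5697, 0.0793, 0.0337]
ee_rot: [-3.141, 0.0, 1.519]
ft_force: [-0.4, -0.4, -0.9]
finger_gap: 0.0632
finger_force: 44.7
```

Run:
```python
from m import *
go((568.8,82,29),1.518); d=grab('top');s=grab('side'); st=bot.state(); print(st['ee_rot'],st['ft_force'])
a=d['pixels'][140:210,215:315,::-1];b=s['pixels'][140:200,290:376,::-1]
cv2.imwrite('pics/b.png',cv2.resize(b,None,fx=7,fy=7,interpolation=cv2.INTER_CUBIC))
```

```text
t 5.0 tcp [0.5697 0.0793 0.0337] delta [ 0.065 -0.025  0.119] twist [-0.003  0.     0.004]
[ 3.13987158e+00 -5.46308588e-05  1.51831697e+00] [-0.18281417  0.32955052 -0.64394313]
```

View pics/b.png

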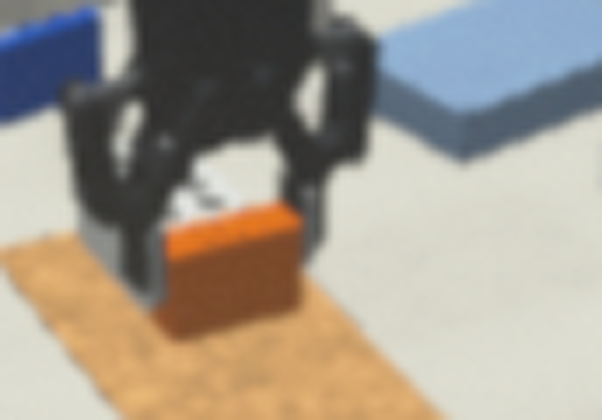

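The spacer, centred at about (235,265), hangs just above the mat in front of the first block. Next I'll lower it to contact and nudge it toward the block.

Emit:
step_arm --delta_pos '[[0,0,0.06],[0,0,0.1],[0,0,0.13],[0,0,0.13],[0.04,0,0.13],[0.07,0,0.13],[0.07,0,0.13]]' --twist '[[0,0,0],[0,0,0],[0,0,0],[0,0,0],[0,0,0],[0,0,0],[0,0,0]]'

```text
t: 5.98
tcp_pos: [0.5705, 0.0818, 0.0291]
ee_rot: [3.14, 0.0, 1.518]
ft_force: [-0.4, -1.8, 2.9]
finger_gap: 0.0636
finger_force: 45.1
```

Run:
```python
from m import *
go((568.8,82,29),1.518); st=bot.state(); print(st['ee_rot'],st['ft_force'])
```

```text
t 5.975 tcp [0.5705 0.0818 0.0291] delta [ 0.002 -0.042  0.002] twist [0.008 0.001 0.002]
[3.14040833e+00 1.79270690e-04 1.51828290e+00] [-0.37822724 -1.82755279  2.87013326]
```

Emit:
step_arm --delta_pos '[[0,0,0],[0,0,0],[0,0,0],[0,0,0],[0,0,-1.0],[0,0,-2.2],[0,0,-3.0],[0,0,-3.0]]' --twist '[[0,0,0],[0,0,0],[0,0,0],[0,0,0],[0,0,0],[0,0,0],[0,0,0],[0,0,0]]' --grip 0

```text
t: 6.98
tcp_pos: [0.5726, 0.0819, 0.1524]
ee_rot: [3.134, -0.0, 1.518]
ft_force: [-0.4, 0.9, 0.2]
finger_gap: 0.0854
finger_force: 0.0
```

Run:
```python
from m import *
go((502.4,-204.2,130),1.604)
```

```text
t 6.975 tcp [0.5726 0.0819 0.1524] delta [-7.236 -1.382  0.546] twist [ 0.056 -0.001 -0.614]
```

Emit:
step_arm --delta_pos '[[-1.2,-0.25,0.1],[-2.6,-0.5,0.2],[-4,-0.8,0.3],[-5.4,-1.05,0.4],[-6.6,-1.3,0.5],[-7.24,-1.4,0.54],[-7.24,-1.4,0.54],[-7.24,-1.4,0.54],[-7.24,-1.4,0.54]]' --twist '[[0,0,-0.1],[0,0,-0.2],[0,0,-0.3],[0,0,-0.4],[0,0,-0.5],[0,0,-0.61],[0,0,-0.61],[0,0,-0.61],[0,0,-0.61]]'

```text
t: 8.1
tcp_pos: [0.4988, -0.203, 0.1266]
ee_rot: [-3.141, -0.001, 1.605]
ft_force: [0.2, -0.1, 0.4]
finger_gap: 0.0853
finger_force: 0.0
```

Run:
```python
from m import *
go((502.4,-204.2,22),1.604)
d=grab('top'); s=grab('side')
a=cv2.resize(d['pixels'][150:200,225:300,::-1],(420,280),interpolation=cv2.INTER_CUBIC)
b=cv2.resize(s['pixels'][145:201,290:374,::-1],(420,280),interpolation=cv2.INTER_CUBIC)
cv2.imwrite('pics/c.png',np.hstack([a[:,:380],b]))
print('spacer',face(d,(250,155,300,195),.047,(3,180,140),(14,255,255)))
print('first',face(d,(232,155,272,185),.05,(0,0,165),(180,22,255)))
```

```text
t 8.1 tcp [ 0.4988 -0.203   0.1266] delta [-0.036  0.092  2.615] twist [-0.005 -0.006  0.006]
spacer [582.4  79.8  37.7  22.1   1.3]
first [571.7 135.8  79.8  48.7  86.8]
```

View pics/c.png

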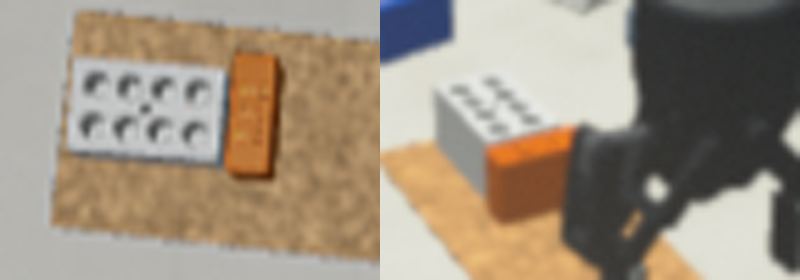

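The spacer at (253,115) stands flat against the first block at (147,108), and the block hasn't moved. Next I'll grasp the spare.

Emit:
step_arm --delta_pos '[[-0.04,0.09,1.0],[-0.04,0.09,2.0],[-0.04,0.09,2.6],[-0.04,0.09,2.6],[-0.04,0.09,2.6]]' --twist '[[0,0,0],[0,0,0],[0,0,0],[0,0,0],[0,0,0]]'

```text
t: 8.82
tcp_pos: [0.5035, -0.206, 0.0242]
ee_rot: [3.14, 0.001, 1.604]
ft_force: [-0.2, 0.1, 0.7]
finger_gap: 0.0849
finger_force: 0.0
```

Emit:
step_arm --delta_pos '[[0,0,0],[0,0,0],[0,0,0],[0,0,0],[0,0,0],[0,0,0],[0,0,0]]' --twist '[[0,0,0],[0,0,0],[0,0,0],[0,0,0],[0,0,0],[0,0,0],[0,0,0]]' --grip 1 --force 70

```text
t: 9.7
tcp_pos: [0.5032, -0.2065, 0.0245]
ee_rot: [3.14, 0.001, 1.603]
ft_force: [-0.4, 0.7, 6.4]
finger_gap: 0.0474
finger_force: 74.5
```

Run:
```python
from m import *
s=bot.state();print(s['ft_force'],s['ee_rot']);go((502.4,-204.2,120),1.604)
```

```text
[-0.43537751  0.73585561  6.35568611] [3.14002372e+00 1.26003257e-03 1.60338485e+00]
t 9.7 tcp [ 0.5032 -0.2065  0.0245] delta [ 0.055 -0.015 -2.388] twist [ 0.011  0.009 -0.004]
```

Emit:
step_arm --delta_pos '[[0,0,-0.8],[0,0,-1.8],[0,0,-2.6],[0,0,-2.6]]' --twist '[[0,0,0],[0,0,0],[0,0,0],[0,0,0]]'

```text
t: 10.2
tcp_pos: [0.5042, -0.2069, 0.1294]
ee_rot: [3.136, 0.003, 1.603]
ft_force: [0.1, -0.5, -2.5]
finger_gap: 0.0469
finger_force: 73.8
```

Run:
```python
from m import *
s=bot.state();print(s['ft_force'],s['finger_gap'],s['ee_rot']);go((565.8,22,120),1.518)
```

```text
[ 0.08939598 -0.54025772 -2.5304416 ] 0.0468873090810781 [3.13633288 0.00330743 1.60328954]
t 10.2 tcp [ 0.5042 -0.2069  0.1294] delta [5.67  1.723 0.226] twist [0.039 0.022 0.611]
```

Emit:
step_arm --delta_pos '[[0.9,0.27,0.05],[2.1,0.64,0.1],[3.3,1.0,0.2],[4.4,1.34,0.2],[5.2,1.6,0.2],[5.67,1.72,0.2],[5.67,1.72,0.2],[5.67,1.72,0.2],[5.67,1.72,0.2]]' --twist '[[0,0,0.1],[0,0,0.2],[0,0,0.3],[0,0,0.4],[0,0,0.5],[0,0,0.61],[0,0,0.61],[0,0,0.61],[0,0,0.61]]'

```text
t: 11.32
tcp_pos: [0.5632, 0.0222, 0.1183]
ee_rot: [-3.14, 0.0, 1.517]
ft_force: [0.6, -0.4, -3.6]
finger_gap: 0.0473
finger_force: 73.5
```

Run:
```python
from m import *
s=bot.state();print(s['ft_force'],s['finger_gap'],s['ee_rot']);go((565.8,22,36),1.518)
```

```text
[ 0.642515   -0.43949815 -3.62224203] 0.04727035988180754 [-3.14022699e+00  1.47785999e-04  1.51694163e+00]
t 11.325 tcp [0.5632 0.0222 0.1183] delta [-0.     0.068  2.058] twist [-0.01   0.001 -0.008]
```

Emit:
step_arm --delta_pos '[[0,0.03,0.6],[0,0.05,1.3],[0,0.05,1.9],[0,0.05,2.05],[0,0.05,2.05]]' --twist '[[0,0,0],[0,0,0],[0,0,0],[0,0,0],[0,0,0]]'

```text
t: 11.95
tcp_pos: [0.5658, 0.0225, 0.0371]
ee_rot: [-3.141, 0.0, 1.517]
ft_force: [-0.4, 1.0, -3.3]
finger_gap: 0.0469
finger_force: 73.4
```

Run:
```python
from m import *
s=bot.state();print(s['ft_force'],s['finger_gap'],s['ee_rot']);go((565.8,22.2,29),1.518)
s=grab('side')
cv2.imwrite('pics/e.png',cv2.resize(s['pixels'][145:215,290:390,::-1],None,fx=6,fy=6,interpolation=cv2.INTER_CUBIC))
```

```text
[-0.38762311  0.99261832 -3.28895416] 0.04687089268495856 [-3.14136843e+00  2.17751928e-06  1.51739049e+00]
t 11.95 tcp [0.5658 0.0225 0.0371] delta [-0.007 -0.     0.203] twist [-0.002  0.    -0.004]
```

View pics/e.png

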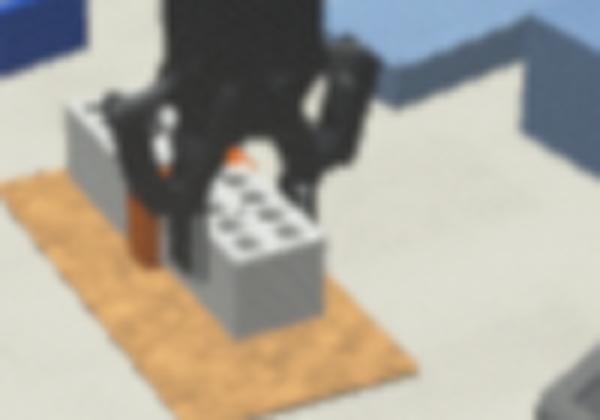

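The spare hangs level, just above the mat and beyond the spacer. I'll lower it and nudge it up to the spacer.

Emit:
step_arm --delta_pos '[[0,0,0.08],[0,0,0.15],[0,0,0.2],[0,0,0.2],[0.04,0,0.2],[0.08,0,0.2],[0.11,0,0.2],[0.11,0,0.2]]' --twist '[[0,0,0],[0,0,0],[0,0,0],[0,0,0],[0,0,0],[0,0,0],[0,0,0],[0,0,0]]'

```text
t: 13.0
tcp_pos: [0.5667, 0.0271, 0.0296]
ee_rot: [3.14, 0.001, 1.518]
ft_force: [0.8, -2.6, 2.8]
finger_gap: 0.0471
finger_force: 74.1
```

Contact is light and both are down, so I'll release and retreat clear of the cameras.

Emit:
step_arm --delta_pos '[[0,0,0],[0,0,0],[0,0,0],[0,0,0],[0,0,-0.8],[0,0,-1.8],[0,0,-3.0],[-1.2,-0.2,-3.0],[-2.6,-0.4,-3.0],[-4,-0.6,-3.0],[-5,-0.8,-3.0],[-5,-0.8,-3.0]]' --twist '[[0,0,0],[0,0,0],[0,0,0],[0,0,0],[0,0,0],[0,0,0],[0,0,0],[0,0,0],[0,0,0],[0,0,0],[0,0,0],[0,0,0]]' --grip 0

```text
t: 14.5
tcp_pos: [0.523, -0.1734, 0.1492]
ee_rot: [3.141, 0.001, 1.514]
ft_force: [0.6, -0.3, 0.3]
finger_gap: 0.0855
finger_force: 0.0
```

Run:
```python
from m import *
d=grab('top'); s=grab('side')
a=cv2.resize(d['pixels'][150:205,225:322,::-1],None,fx=4,fy=4,interpolation=cv2.INTER_CUBIC)
b=cv2.resize(s['pixels'][150:205,290:390,::-1],None,fx=4,fy=4,interpolation=cv2.INTER_CUBIC)
cv2.imwrite('pics/f.png',np.hstack([a,b]))
f=face(d,(232,155,270,185),.05,(0,0,165),(180,22,255));print('first',f)
p=face(d,(262,155,300,195),.05,(0,0,165),(180,22,255));print('spare',p)
w=wells(d,(262,158,310,190),.05);print(w)
q=(p[:2]-f[:2]);y=np.array([.053,.9986]);print('rel y',q@y,'x',q@[.9986,-.053])
for lo in((5,185,140),(5,200,150)):print('spacer',face(d,(250,155,285,195),.047,lo,(13,255,255)))
```

```text
first [571.8 135.9  79.5  48.7  86.6]
spare [567.3  29.4  79.7  48.3  86.9]
[]
rel y -106.5894 x 1.1507999999999994Traceback (most recent call last):
  File "<stdin>", line 10, in <module>
  File "m.py", line 15, in face
    c=max(cnts(m,50),key=cv2.contourArea); c=cv2.convexHull(c)
ValueError: max() iterable argument is empty
```

View pics/f.png

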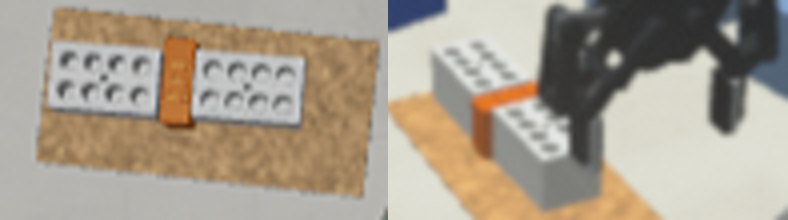

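The two blocks, at (103,77) and (247,87), are in line with the spacer at (179,82) upright between them. The second block measures y = -106.6 mm and x = +1.2 mm in the first block's frame. I'm handing it in.

```bash
python3 -c "
from station import bot
print(bot.hand_in())"
```

```text
the job is handed in; nothing more can be done
None
```

The job is handed in, result not returned: the middle-sized orange spacer stands against the first block, the second block lies up to it in line (106.6 mm along, 1.2 mm off-line, under 1° by camera), the first block measured unmoved, and the two-well block was not touched.

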